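# Pack the lunch caddy from the tight tin rack and hang it up

### The arm

A 6-joint arm with a two-finger parallel gripper is mounted at the origin on the work surface. World frame = base frame: x ahead of the robot, y to its left, z up, the work surface at z = 0. Lengths are in m, angles in rad, forces in N, time in s.
With the tool pointing down it reaches from about 0.375 to 0.975 m from the base axis. Payload 3.8 kg.
Tool frame: the origin (TCP) lies on the centre line of the jaws, within the pads' length; the fingertips stand 14 mm ahead of it and the grasp point (between the pads) lies 5 mm behind it; z points along the fingers, y is the line along which they close (so a half turn about z gives the same grasp; the last joint's range is limited). The gripper opens to 85 mm and grips with 20 to 120 N. Pads are 22 mm wide; open, the fingers measure 114 mm over their backs; the gripper's body (76 mm by 85 mm) begins 54 mm behind the grasp point. The pads swing forward as they close: fully open they stand 13 mm farther back than shut.
Start: joints at [-1.186, 0.264, 1.604, -0, 1.274, -0.037], TCP at [0.276, -0.616, 0.245] pointing down, gripper open.
Joint ranges: [-2.63, 2.63], [-0.94, 2.18], [0.31, 2.57], [-1.31, 4.45], [0, 2.66], [-2.55, 2.55]. Speed limits (rad/s): [2.57, 2.57, 3.14, 3.14, 3.14, 3.14].

### API

Orientations are given as a rotation vector (axis times angle).
In Python, from workcell import bot, eyes, spot_in gives the robot as it stands.
- The arm moves only by the tool carry_out, never from a script. Its argument "series" is text: rows parted by semicolons, each of 4 numbers parted by spaces: the shift along the world's x, y, z in m, then the turn about the world's z in degrees. In form: tx ty tz roll; .... A call has 1 to 20 rows; each row shifts and turns the commanded pose from where the row before left it; what a row does not reach is not made up. A row lasts 1/8 s, in which the tool goes at most 62.5 mm and 10.7 degrees, less where a joint would pass 70% of its speed; a pose out of reach is approached as far as the arm can. A call is refused whole if a number of a shift passes 0.0625 or a number of a turn 10.7, either way. A call with a gripper value outside its range is refused whole. "jaw" is the gripper command: -1 is shut, 1 is fully open, values between are in proportion, set as the call begins (left out, the last holds). The fingers move at their own pace and stop on an object; "grip_force" is the grip in N (left out, the last holds). Time passes only in rows, so rows that do not move let the fingers close. It gives the time, the measured TCP pose, the force, the opening and the grip force at its end, in the units of the state.
- bot.read_state(): the state, without advancing time (a new reading comes with each control period).
- eyes.read_camera(name): name is "side" or "top"; returns (picture, depth): 384x512x3 uint8, blue, green, red; 384x512 float32, m along the optical axis (not along the pixel's ray), 0 where there is no reading.
- eyes.get_calibration(name): a dict with "K" (3x3 intrinsics, pixels), "position" and "rotation" of the camera in the world. Camera axes: x right, y down, z forward; pixel columns grow to the right and rows downward; lengths in m; the calibration is good to about 2 mm. A picture is of the moment at which its call begins. get_calibration takes no time and is no camera call.
- bot.finish_job(): hands the job in; it is judged then, once.
Trained networks look in the newest picture that a camera, given by its name, has taken for a name from the list of things; names that differ only in an ending like _2 or _b are one class to them, and where a whole thing is asked for, a point or a joint stands for the part that bears it (a point fixed in the world has none). Each returns a list of dicts, best first, with "score" (0 to 1); they miss things now and then, are a little off and sometimes report something else, mostly with a low value. They report only what shows in the picture. A call takes as long as a camera call.
- spot_in(camera, target): "rect" ([centre column, centre row, width, height] in pixels, round what is visible of it).
The state is a dict: "time": time; "q": joint angles; "joint_vel": joint speeds; "joint_torque": joint torques, N m; "tool_pos": TCP position; "tcp_rot": TCP orientation; "wrist_force": force on the tool from outside, world axes, zero at the start; "torque": the same for the moment, N m; "width": opening from 0.0 (shut) to 1.0 (fully open); "grip_force": force on a finger pad.
Only numpy, scipy, OpenCV 4.12 (cv2) and the standard library are available. Lean on these libraries where they do the work, as an engineer would, in place of code of your own. Each camera call takes 0.05 s, during which the arm holds its last target. There are 200 camera calls.

### The job

Pack the lunch tins that are in the rack (three or four of them) into the wooden caddy and hang it up. One tin at a time, tip the tin forward by its top edge out of its tight slot until it leans by itself on the rack's front rail, then grip its free upper end and stand it upright in a free pocket of the caddy, one to a pocket; do not pull a tin straight up out of its slot. When all tins are in, hang the caddy by its handle on both hooks of the stand so that it hangs clear of the bench with the tins still standing in it, and leave the ramekin, bottle, lid and paddle undisturbed.

Things in the scene. Friction and masses are not known exactly. Their poses are not given: they have to be found in the camera images.
- tin0: navy stainless steel lunch tin, a rounded upright box 64 (its x, front spine to back) x 36 (its y) x 110 mm tall (its z), about 0.11 kg, flat steel clamp on the spine (-x face); origin at the centre of its underside. Starts upright in one of the rack's four slots, spine flush with the front edges of the dividers and towards the robot. May be absent (None all along)
- tin1: navy stainless steel lunch tin, a rounded upright box 64 (its x, front spine to back) x 36 (its y) x 110 mm tall (its z), about 0.11 kg, flat steel clamp on the spine (-x face); origin at the centre of its underside. Starts upright in one of the rack's four slots, spine flush with the front edges of the dividers and towards the robot. May be absent (None all along)
- tin2: navy stainless steel lunch tin, a rounded upright box 64 (its x, front spine to back) x 36 (its y) x 110 mm tall (its z), about 0.11 kg, flat steel clamp on the spine (-x face); origin at the centre of its underside. Starts upright in one of the rack's four slots, spine flush with the front edges of the dividers and towards the robot. May be absent (None all along)
- tin3: navy stainless steel lunch tin, a rounded upright box 64 (its x, front spine to back) x 36 (its y) x 110 mm tall (its z), about 0.11 kg, flat steel clamp on the spine (-x face); origin at the centre of its underside. Starts upright in one of the rack's four slots, spine flush with the front edges of the dividers and towards the robot. May be absent (None all along)
- rack: fixed rack; origin at the centre of its underside, front -x (to the robot), z up. Four slots along y, centres y = -64.5, -21.5, 21.5, 64.5 mm, each 40 mm wide between 3 mm steel plates at x = -32 to 32 mm, up to z = 116 mm, level with the tins' tops: no finger fits beside an upright tin. Tins stand at x = 0 on a floor at z = 6 mm; a lip at x = -37 to -33, up to z = 14 mm, keeps the foot in
- rack_rail (a point): middle of the rack's front rail, a 10 mm thick steel bar along the rack's y, at x = -69, z = 52 mm of the rack. A tin pulled forward pivots about the lip, overbalances at about 0.53 rad and comes to rest at about 0.66 rad with its spine on this rail; its top 45 mm then stands free in front of the plates and can be gripped across its 36 mm. Axes as the rack's
- rack_back (a point): point at the top rear of the rack, x = 38, y = 0, z = 116 mm of it. Behind here it is open down to a back stop (x = 34 to 38 mm, z up to 36 mm): closed fingers, held with their thin side (under 30 mm) along the rack's y, can reach down behind a tin and pull its upper back to -x, passing between the plates. Axes as the rack's
- caddy: loose acacia caddy, 204 (x) x 137 (y) x 55 mm high tray on the bench, 0.42 kg, origin at the centre of its underside; floor 6 mm thick, outer walls 5 mm. Four pockets 74 (x) x 52 mm (y) inside, centres at x = +-60, y = +-37.5 mm, two on either side of an empty 36 mm wide channel along y at x = 0, too narrow for a tin; a 23 mm thick rib parts each pair at y = 0; walls and ribs 55 mm high. A handle spans it in the plane x = 0
- caddy_handle (a point): middle of the caddy's handle, a round wooden bar 12 mm thick along the caddy's y, 129 mm long between two steel uprights 10 mm thick, axis 168 mm above the caddy's underside; axes as the caddy's
- stand: fixed steel hook stand; origin on the bench right under the hooks' seats. Two 8 mm thick hooks at y = +-38 mm reach from posts at x = 122 mm (about 205 mm high) towards -x, sloping down to seats at x = -10 to 10 mm, where the hook is at 176 to 184 mm above the bench, and end in upturned tips at x = -17 mm, 194 mm above the bench. Base plate at x = 100 to 170 mm. Loaded tins pass under the hooks
- stand_seat (a point): midpoint between the two seats, 190 mm above the bench: where the axis of the caddy's handle comes to lie when it hangs (then the caddy's underside is 22 mm above the bench and its y is along the stand's y, either way round); axes as the stand's
- ramekin: bystander: cream ramekin, 90 mm wide, 45 mm high, origin at the centre of its underside
- bottle: bystander: green drink bottle, 68 mm wide, 190 mm high, origin at the centre of its underside
- lid: bystander: grey silicone lid lying flat, 110 mm wide, 20 mm high with its knob, origin at the centre of its underside
- paddle: bystander: acacia serving paddle lying flat, 245 x 100 x 14 mm, handle to its -x; origin on its underside, 45 mm from the blade's handle end

How it is judged:
By the outcome, as a careful person would: the job done as asked, in the order asked, and still so for the second after the job is handed in, with the robot touching nothing.
Of tin0, tin1, tin2, tin3 only 3 to 4 are there at a start; the rules pass over those that are not, and their reading is None.
At some moment in a run one of caddy may be knocked a few centimetres aside while the robot is not near it.
It also fails if it takes over 210 s, if anything falls off the work surface, if the arm or the gripper's body presses on something with over 40 N, if the wrist force passes 120 N, or if a joint passes its speed limit or range.

## Working session

There is one attempt and no reset: what is moved stays moved. The work goes in short steps, Python scripts to look and compute and a tool call to move; the robot and the scene stay as the last step left them, time stands still between calls to the robot, and variables do not carry over. Pictures are saved under pics/ and viewed, at most 14 in all, crops included, and the job is handed in when it is done.

Besides the shell and the picture viewer there is one more tool, called after "Emit:" by a JSON object that holds its "op" and its "data", one argument or row to a line. carry_out: Moves the arm, as the interface text tells. Its arguments: {"type":"object","properties":{"series":{"type":"string"},"jaw":{"type":"number"},"grip_force":{"type":"number"}},"required":["series"]}

```bash
ls; mkdir -p pics; python3 - <<'E'
from workcell import bot, eyes, spot_in
import cv2,numpy as np
s=bot.read_state();print({k:np.round(v,3) for k,v in s.items()})
for c in("side","top"):
    im,d=eyes.read_camera(c);cv2.imwrite(f"pics/{c}0.png",im);np.save(f"{c}_d.npy",d);np.save(f"{c}_i.npy",im)
    k=eyes.get_calibration(c);print(c,k)
for n in["tin0","rack","caddy","caddy_handle","stand","ramekin","bottle","lid","paddle"]:
    for c in("top","side"):
        print(n,c,[(round(r["score"],2),np.round(r["rect"]).astype(int).tolist()) for r in spot_in(c,n)][:5])
E
```

```text
pics
{'time': np.float64(0.0), 'q': array([-1.186,  0.265,  1.605,  0.   ,  1.274, -0.037]), 'joint_vel': array([ 0.002, -0.001,  0.002, -0.001,  0.   ,  0.001]), 'joint_torque': array([ 2.0000e-03, -5.1510e+01, -3.6732e+01,  0.0000e+00,  1.3000e-02,
        0.0000e+00]), 'tool_pos': array([ 0.276, -0.615,  0.244]), 'tcp_rot': array([-3.07e+00, -6.57e-01,  1.00e-03]), 'wrist_force': array([ 0.425, -0.222, -0.044]), 'torque': array([ 0.04 , -0.046,  0.009]), 'grip_force': np.float64(0.0), 'width': np.float64(0.999)}
side {'K': array([[375.517069  ,   0.        , 256.58492157],
       [  0.        , 375.517069  , 193.51724621],
       [  0.        ,   0.        ,   1.        ]]), 'position': array([0.26865657, 0.9386232 , 0.84680462]), 'rotation': array([-0.36922646,  2.65970058, -1.32899594])}
top {'K': array([[351.96888632,   0.        , 255.58528677],
       [  0.        , 351.96888632, 192.41712469],
       [  0.        ,   0.        ,   1.        ]]), 'position': array([0.42726151, 0.08074182, 1.18541827]), 'rotation': array([-2.16637706,  2.13030287, -0.16194284])}
tin0 top [(0.6
[... 204 characters left out ...]
85, 221, 27, 24])]
caddy top [(0.68, [275, 212, 52, 68]), (0.37, [372, 201, 72, 54])]
caddy side [(0.98, [259, 207, 67, 71]), (0.34, [334, 196, 30, 20])]
caddy_handle top [(0.77, [274, 210, 50, 66])]
caddy_handle side [(0.98, [258, 210, 66, 73])]
stand top [(0.58, [194, 175, 55, 55])]
stand side [(0.18, [273, 163, 46, 52])]
ramekin top [(0.68, [256, 138, 31, 26]), (0.4, [356, 188, 15, 25]), (0.19, [373, 199, 70, 44])]
ramekin side [(0.59, [187, 218, 26, 25])]
bottle top [(0.71, [299, 130, 23, 32])]
bottle side [(0.58, [196, 178, 19, 46])]
lid top [(0.93, [341, 274, 32, 34])]
lid side [(0.8, [334, 196, 27, 23])]
paddle top [(0.8, [124, 205, 32, 74]), (0.63, [356, 188, 15, 24])]
paddle side []
```

```bash
cat > h.py <<'E'
from workcell import bot, eyes, spot_in
import cv2,numpy as np
from scipy.spatial.transform import Rotation as R
def cloud(c,im=None,d=None):
    if d is None: im,d=eyes.read_camera(c)
    k=eyes.get_calibration(c);K=k["K"]
    v,u=np.mgrid[:384,:512]
    p=np.stack([(u-K[0,2])/K[0,0]*d,(v-K[1,2])/K[1,1]*d,d],-1)
    w=p@R.from_rotvec(k["rotation"]).as_matrix().T+k["position"]
    w[d==0]=np.nan
    return im,w
E
python3 - <<'E'
from h import *
a=np.load("top_i.npy");b=np.load("side_i.npy")
A=cv2.resize(a[110:300,100:430],None,fx=2.4,fy=2.4,interpolation=cv2.INTER_CUBIC)
B=cv2.resize(b[110:260,160:360],None,fx=4,fy=4,interpolation=cv2.INTER_CUBIC)
cv2.imwrite("pics/a.png",A);cv2.imwrite("pics/b.png",B)
# overhead maps from both
for c,i in(("top",a),("side",b)):
    _,w=cloud(c,i,np.load(c+"_d.npy"));np.save(c+"_w.npy",w)
_,w=0,np.load("top_w.npy")
for n,(u,v) in dict(rack=(373,200),caddy=(275,212),stand=(194,175),ram=(256,138),bot=(299,130),lid=(341,274),pad=(124,205)).items(): print(n,w[v,u].round(3))
E
```

```text
rack [ 0.567 -0.286  0.11 ]
caddy [0.535 0.009 0.002]
stand [0.657 0.288 0.002]
ram [0.791 0.078 0.005]
bot [ 0.781 -0.056  0.128]
lid [ 0.335 -0.206  0.017]
pad [0.548 0.513 0.017]
```

View pics/a.png

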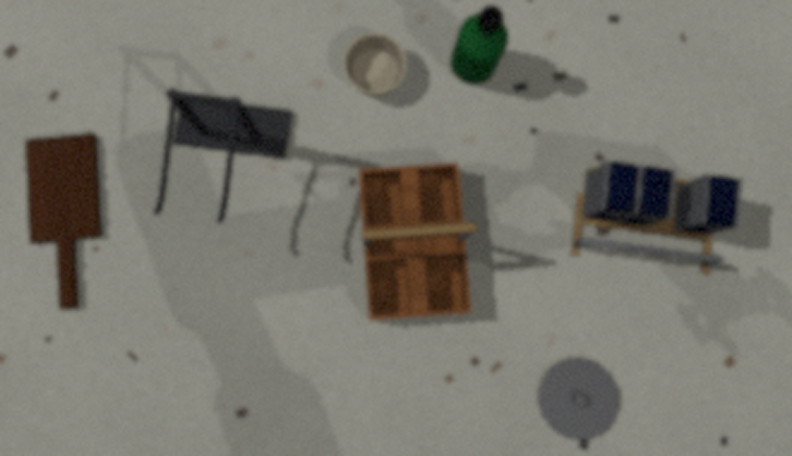

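View pics/b.png

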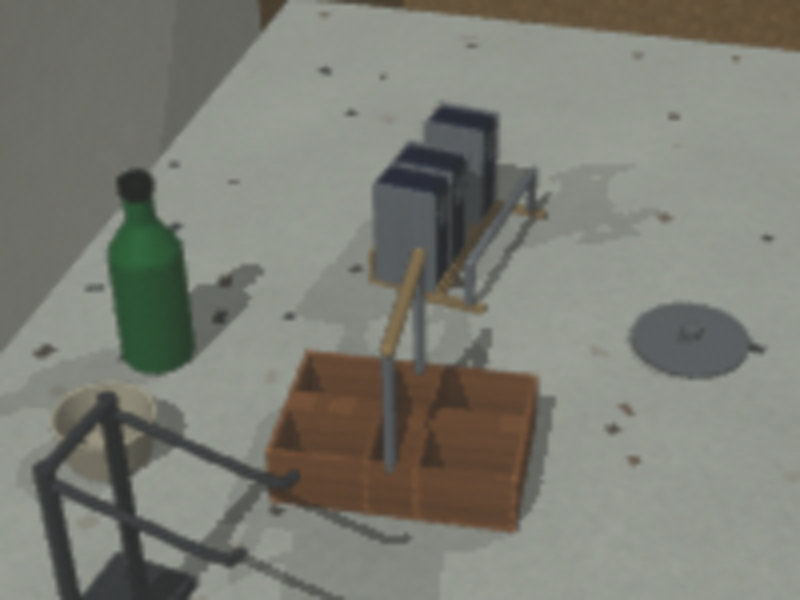

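The top view (crop scaled 2.4x) shows three tins in the rack: the two left slots and the far right one, at crop (620,190), (655,190) and (715,200). The caddy is at (415,240) with its handle along world y, and the stand is at (230,120). The side view agrees. Next I fit the poses.

```bash
cat >> h.py <<'E'
def sel(W,x0,x1,y0,y1,z0,z1):
    P=W.reshape(-1,3);m=(P[:,0]>x0)&(P[:,0]<x1)&(P[:,1]>y0)&(P[:,1]<y1)&(P[:,2]>z0)&(P[:,2]<z1);return P[m]
def rect(P,n):
    r=cv2.minAreaRect((P[:,:2]*1000).astype(np.float32));c=P.mean(0)
    print(n,len(P),"rect c",np.round(r[0]),"size",np.round(r[1]),"ang",round(r[2],1),"mean",(c*1000).round(),"lo",(P.min(0)*1000).round(),"hi",(P.max(0)*1000).round())
E
python3 - <<'E'
from h import *
for c in("top","side"):
    w=np.load(c+"_w.npy");im=np.load(c+"_i.npy").astype(int)
    print(c,"bench z",np.nanmedian(w[...,2]))
    b=(im[...,0]-im[...,2]>15)
    wt=w.copy();wt[~b]=np.nan
    P=sel(wt,.4,.75,-.45,-.15,.105,.13);rect(P,"tintop")
    print(np.histogram(P[:,1],np.arange(-.4,-.18,.01)))
    rect(sel(w,.4,.75,-.45,-.15,.105,.13),"racktop")
    rect(sel(w,.4,.75,-.45,-.15,.04,.06),"rail")
    rect(sel(w,.35,.7,-.12,.15,.045,.062),"caddyrim")
    rect(sel(w,.35,.7,-.12,.15,.155,.185),"handle")
    rect(sel(w,.4,.9,.15,.45,.165,.215),"hooks")
    rect(sel(w,.4,.9,.15,.45,.012,.3),"stand")
E
```

```text
top bench z -0.0001279067565849168
tintop 512 rect c [ 596. -306.] size [161.  58.] ang 82.4 mean [ 597. -299.  116.] lo [ 559. -386.  110.] hi [ 631. -224.  121.]
(array([ 0, 24, 59, 59, 35,  0,  0,  0,  0,  2, 42, 57, 53, 11, 35, 52, 62,
       21,  0,  0,  0,  0]), array([-0.4 , -0.39, -0.38, -0.37, -0.36, -0.35, -0.34, -0.33, -0.32,
       -0.31, -0.3 , -0.29, -0.28, -0.27, -0.26, -0.25, -0.24, -0.23,
       -0.22, -0.21, -0.2 , -0.19, -0.18]))
racktop 937 rect c [ 597. -306.] size [176.  65.] ang 83.3 mean [ 597. -301.  115.] lo [ 556. -398.  105.] hi [ 638. -216.  121.]
rail 292 rect c [ 578. -304.] size [192. 108.] ang 83.2 mean [ 551. -295.   53.] lo [ 514. -393.   40.] hi [ 637. -203.   60.]
caddyrim 781 rect c [538.  22.] size [204. 137.] ang 5.0 mean [537.  21.  55.] lo [430. -52.  45.] hi [642.  98.  62.]
handle 196 rect c [537.  23.] size [ 12. 140.] ang 4.8 mean [537.  23. 173.] lo [527. -47. 166.] hi [547.  92. 182.]
hooks 378 rect c [619. 287.] size [ 89. 148.] ang 84.4 mean [634. 286. 196.] lo [542. 236. 167.] hi [694. 337. 215.]
stand 924 rect c [639. 285.] size [16
[... 526 characters left out ...]
307.] size [183.  67.] ang 83.5 mean [ 598. -295.  113.] lo [ 558. -399.  105.] hi [ 640. -215.  120.]
rail 202 rect c [ 573. -304.] size [189. 107.] ang 79.0 mean [ 568. -271.   52.] lo [ 517. -390.   40.] hi [ 642. -201.   60.]
caddyrim 819 rect c [540.  21.] size [205. 144.] ang 5.1 mean [539.  28.  52.] lo [433. -59.  45.] hi [647. 100.  61.]
handle 117 rect c [539.  25.] size [ 12. 136.] ang 4.6 mean [537.  35. 170.] lo [529. -43. 156.] hi [549.  93. 175.]
hooks 547 rect c [622. 289.] size [ 88. 150.] ang 84.1 mean [644. 290. 193.] lo [543. 239. 166.] hi [700. 339. 215.]
stand 1149 rect c [641. 287.] size [160. 190.] ang 83.1 mean [669. 289. 126.] lo [543. 200.  12.] hi [745. 360. 217.]
```

Emit:
{"op": "carry_out", "data": {
  "series": ".037 .0238 -.0045 -3.1;.037 .0238 -.0045 -3.1;.037 .0238 -.0045 -3.1;.037 .0238 -.0045 -3.1;.037 .0238 -.0045 -3.1;.037 .0238 -.0045 -3.1;.037 .0238 -.0045 -3.1;.037 .0238 -.0045 -3.1;.037 .0238 -.0045 -3.1;.037 .0238 -.0045 -3.1;0 0 0 0;0 0 0 0",
  "jaw": -1,
  "grip_force": 40
}}

```text
time: 2.5
tool_pos: [0.646, -0.3779, 0.2]
tcp_rot: [3.136, -0.186, -0.001]
wrist_force: [-0.7, -0.2, 0.4]
width: -0.004
grip_force: 0.0
```

```bash
cat >> h.py <<'E'
RACK=(.5975,-.3065,-6.7); 
def f(fr,x,y): 
    a=np.radians(fr[2]);return np.array([fr[0]+x*np.cos(a)-y*np.sin(a),fr[1]+x*np.sin(a)+y*np.cos(a)])
def inv(fr,p):
    a=np.radians(-fr[2]);d=np.array(p[:2])-fr[:2];return np.array([d[0]*np.cos(a)-d[1]*np.sin(a),d[0]*np.sin(a)+d[1]*np.cos(a)])
def st():
    s=bot.read_state();M=R.from_rotvec(s["tcp_rot"]).as_matrix()
    yaw=np.degrees(np.arctan2(M[1,1],M[0,1]))
    print("t",round(float(s["time"]),2),"pos",np.round(s["tool_pos"],4),"yawY",round(yaw,1),"tilt",round(float(M[2,2]),3),"F",np.round(s["wrist_force"],1),"w",round(float(s["width"]),3),"g",s["grip_force"].round(1),"q6",s["q"][5].round(2))
    return s,yaw
def g(fr,x,y,z,yaw=None):
    s,yw=st();p=np.append(f(fr,x,y),z);d=p-s["tool_pos"]
    print("  d",d.round(4),"norm",np.linalg.norm(d).round(3),"turn",None if yaw is None else round((yaw-yw+180)%360-180,1))
E
python3 -c "
from h import *
g(RACK,.055,-.0645,.104,-96.7)
print(f(RACK,1,0)-f(RACK,0,0))"
```

```text
Traceback (most recent call last):
  File "h.py", line 28, in g
    s,yw=st();p=np.append(f(fr,x,y),z);d=p-s["tool_pos"]
         ~~^^
  File "h.py", line 25, in st
    print("t",round(float(s["time"]),2),"pos",np.round(s["tool_pos"],4),"yawY",round(yaw,1),"tilt",round(float(M[2,2]),3),"F",np.round(s["wrist_force"],1),"w",round(float(s["width"]),3),"g",s["grip_force"].round(1),"q6",s["q"][5].round(2))
                                                                                                                                                                                              ^^^^^^^^^^^^^^^^^^^^^
AttributeError: 'float' object has no attribute 'round'
```

Emit:
{"op": "carry_out", "data": {
  "series": "0 0 -.032 0;0 0 -.032 0;0 0 -.032 0;0 0 0 0;-.008 .0009 0 0;-.008 .0009 0 0;-.008 .001 0 0;-.008 .0009 0 0;-.008 .0009 0 0;-.008 .001 0 0;-.008 .0009 0 0;-.008 .001 0 0;0 0 0 0;0 0 0 0;0 0 0 0"
}}

```text
time: 4.38
tool_pos: [0.5859, -0.3712, 0.107]
tcp_rot: [3.133, -0.188, 0.013]
wrist_force: [6.1, -0.0, 4.7]
width: 0.002
grip_force: 4.0
```

```bash
sed -i 's/s\["grip_force"\].round(1)/round(float(s["grip_force"]),1)/;s/s\["q"\]\[5\].round(2)/round(float(s["q"][5]),2)/' h.py
python3 - <<'E'
from h import *
s,_=st();print(inv(RACK,s["tool_pos"]))
im,w=cloud("top");np.save("t1.npy",w)
a=cv2.resize(im[160:240,310:430],None,fx=3,fy=3);im,w=cloud("side");
b=cv2.resize(im[110:220,220:340],None,fx=3,fy=3)
o=np.zeros((330,720,3),np.uint8);o[:240,:360]=a;o[:,360:]=b;cv2.imwrite("pics/c.png",o)
E
```

```text
t 4.38 pos [ 0.5859 -0.3712  0.107 ] yawY -96.9 tilt -1.0 F [ 6.1 -0.   4.7] w 0.002 g 4.0 q6 1.09
[-0.00401341 -0.065633  ]
```

View pics/c.png

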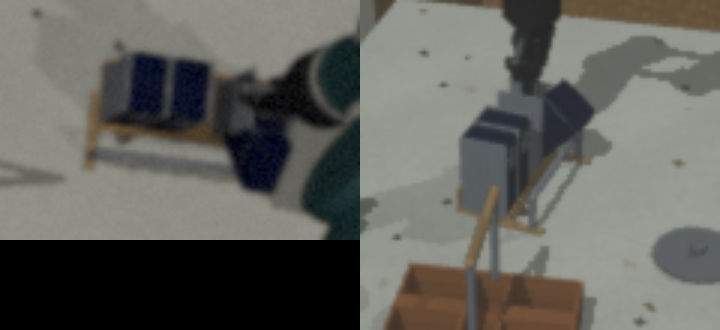

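The tin leans on the rail, at right panel (570,120) and left panel (260,150).

Emit:
{"op": "carry_out", "data": {
  "series": ".01 -.001 0 0;0 0 .06 0;0 0 .06 0;-.036 .0045 0 0;-.036 .0045 0 0"
}}

```text
time: 5.1
tool_pos: [0.5196, -0.3623, 0.2246]
tcp_rot: [3.136, -0.186, -0.001]
wrist_force: [0.0, 0.1, -1.1]
width: -0.001
grip_force: 0.0
```

Emit:
{"op": "carry_out", "data": {
  "series": "0 0 0 0;0 0 0 0;0 0 0 0;0 0 0 0",
  "jaw": 1
}}

```text
time: 5.6
tool_pos: [0.521, -0.3624, 0.2239]
tcp_rot: [-3.136, 0.186, 0.0]
wrist_force: [0.1, 0.2, -0.3]
width: 0.846
grip_force: 0.0
```

```bash
python3 - <<'E'
from h import *
g(RACK,-.068,-.0645,.095,-96.7)
E
```

```text
t 5.6 pos [ 0.521  -0.3624  0.2239] yawY -96.8 tilt -1.0 F [ 0.1  0.2 -0.3] w 0.846 g 0.0 q6 1.04
  d [ 0.0014 -0.0003 -0.1289] norm 0.129 turn 0.1
```

Emit:
{"op": "carry_out", "data": {
  "series": ".001 0 -.043 0;0 0 -.043 0;0 0 -.043 0;0 0 0 0;0 0 0 0"
}}

```text
time: 6.22
tool_pos: [0.5224, -0.3629, 0.0966]
tcp_rot: [3.135, -0.187, 0.002]
wrist_force: [0.3, 0.3, -0.1]
width: 1.0
grip_force: 0.0
```

Emit:
{"op": "carry_out", "data": {
  "series": "0 0 0 0;0 0 0 0;0 0 0 0;0 0 0 0;0 0 0 0;0 0 0 0",
  "jaw": -1,
  "grip_force": 30
}}

```text
time: 6.98
tool_pos: [0.5221, -0.3628, 0.0966]
tcp_rot: [3.135, -0.187, 0.003]
wrist_force: [-0.8, 0.3, 5.8]
width: 0.413
grip_force: 34.8
```

Emit:
{"op": "carry_out", "data": {
  "series": "0 0 .02 0;0 0 .03 0;0 0 .03 0;0 0 .03 0;0 0 0 0;0 0 0 0"
}}

```text
time: 7.72
tool_pos: [0.5207, -0.3619, 0.2043]
tcp_rot: [-3.135, 0.187, 0.002]
wrist_force: [-0.3, 0.1, -1.7]
width: 0.413
grip_force: 34.1
```

```bash
python3 - <<'E'
from h import *
st()
im,w=cloud("side");np.save("s1.npy",w)
cv2.imwrite("pics/d.png",cv2.resize(im[80:220,220:360],None,fx=4,fy=4))
E
```

```text
t 7.72 pos [ 0.5207 -0.3619  0.2043] yawY -96.8 tilt -1.0 F [-0.3  0.1 -1.7] w 0.413 g 34.1 q6 1.04
```

View pics/d.png

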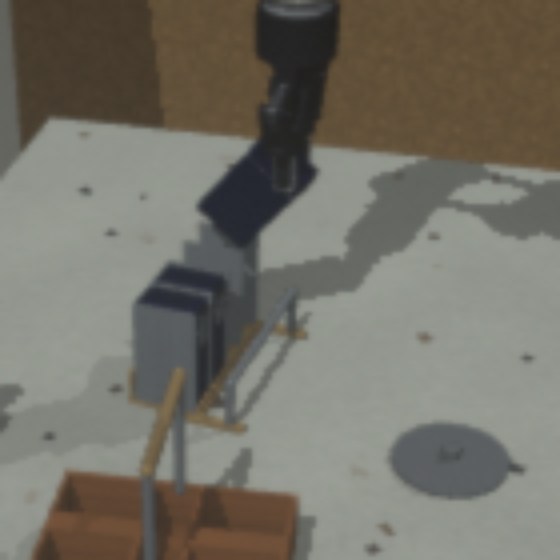

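The tin is held but still tilted, around side-crop (255,195). I'll measure its tilt, then push its heel against the plate edge between the two empty slots to stand it upright.

```bash
cat >> h.py <<'E'
def tinfit(w,im=None):
    s,_=st();P=w.reshape(-1,3);P=P[~np.isnan(P[:,0])]
    p=s["tool_pos"];fr=(p[0],p[1],(np.degrees(np.arctan2(*R.from_rotvec(s["tcp_rot"]).as_matrix()[[1,0],1]))+90+90)%180-90)
    q=np.array(inv_many(fr,P));z=P[:,2]-p[2]
    m=(q[:,1]>.008)&(q[:,1]<.028)&(q[:,0]>-.05)&(q[:,0]<.12)&(z>-.13)&(z<-.016)
    A=np.c_[q[m,0],z[m]]*1000
    r=cv2.minAreaRect(A.astype(np.float32));print("n",m.sum(),"xz rect",np.round(r[0]),np.round(r[1]),round(r[2],1),"y",np.median(q[m,1]).round(4),"lo",A.min(0).round(),"hi",A.max(0).round())
def inv_many(fr,P):
    a=np.radians(fr[2]);d=P[:,:2]-np.array(fr[:2]);return np.c_[d@[np.cos(a),np.sin(a)],d@[-np.sin(a),np.cos(a)]]
E
python3 - <<'E'
from h import *
tinfit(np.load("s1.npy"))
g(RACK,-.125,-.043,.158,-96.7)
E
```

```text
t 7.78 pos [ 0.5203 -0.3616  0.2035] yawY -96.8 tilt -1.0 F [-0.3  1.2 -0.7] w 0.412 g 34.1 q6 1.04
n 341 xz rect [ 52. -62.] [ 77. 130.] 24.1 y 0.018 lo [  -8. -129.] hi [104. -16.]
t 7.78 pos [ 0.5203 -0.3616  0.2035] yawY -96.8 tilt -1.0 F [-0.3  1.2 -0.7] w 0.412 g 34.1 q6 1.04
  d [-0.052   0.027  -0.0455] norm 0.074 turn 0.1
```

```bash
sed -i 's/(z>-.13)/(z>lo)/;s/def tinfit(w,im=None)/def tinfit(w,lo=-.13)/' h.py; python3 - <<'E'
from h import *
tinfit(np.load("s1.npy"),-.08)
E
```

```text
t 7.78 pos [ 0.5203 -0.3616  0.2035] yawY -96.8 tilt -1.0 F [-0.3  1.2 -0.7] w 0.412 g 34.1 q6 1.04
n 234 xz rect [ 42. -36.] [62. 89.] 37.7 y 0.0169 lo [ -8. -79.] hi [ 89. -16.]
```

Emit:
{"op": "carry_out", "data": {
  "series": "-.0285 .0138 0 0;-.0285 .0138 0 0;0 0 -.025 0;0 0 -.0245 0;0 0 0 0;.008 -.0009 0 0;.006 -.0007 0 0;.006 -.0007 0 0;.006 -.0007 0 0;.006 -.0007 0 0;.006 -.0007 0 0;.006 -.0007 0 0;.006 -.0007 0 0;.006 -.0007 0 0;.006 -.0007 0 0;.003 -.0004 0 0;0 0 0 0"
}}

```text
time: 9.9
tool_pos: [0.5288, -0.3426, 0.1569]
tcp_rot: [3.136, -0.186, -0.004]
wrist_force: [-5.1, 1.3, 1.5]
width: 0.413
grip_force: 41.0
```

```bash
python3 - <<'E'
from h import *
s,_=st();print(inv(RACK,s["tool_pos"]))
im,w=cloud("side")
tinfit(w,-.11)
cv2.imwrite("pics/e.png",cv2.resize(im[80:220,220:360],None,fx=4,fy=4))
E
```

```text
t 9.9 pos [ 0.5288 -0.3426  0.1569] yawY -96.8 tilt -1.0 F [-5.1  1.3  1.5] w 0.413 g 41.0 q6 1.08
[-0.06398297 -0.04388118]
t 9.95 pos [ 0.5288 -0.3426  0.1569] yawY -96.8 tilt -1.0 F [-5.6 -0.2  2. ] w 0.411 g 41.0 q6 1.08
n 258 xz rect [ -1. -61.] [89. 64.] 89.7 y 0.017 lo [ -33. -105.] hi [ 32. -16.]
```

View pics/e.png

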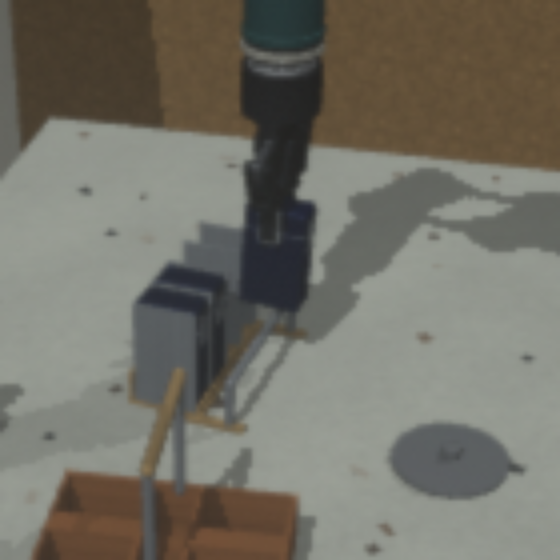

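The tin now hangs upright in the jaws. I'll re-measure the caddy before carrying it over.

```bash
cat >> h.py <<'E'
def caddy():
    for c in("top","side"):
        im,w=cloud(c)
        P=sel(w,.3,.75,-.2,.2,.048,.061);b=im.reshape(-1,3)
        rect(P,c+" rim");Q=sel(w,.3,.75,-.15,.2,.16,.18)
        if len(Q)>5: rect(Q,c+" handle")
E
python3 - <<'E'
from h import *
caddy()
g((.5385,.022,5),-.06,-.0375,.1,-85)
E
```

```text
top rim 773 rect c [593.  27.] size [316. 137.] ang 5.0 mean [537.  22.  55.] lo [430. -52.  48.] hi [750.  98.  61.]
top handle 197 rect c [538.  22.] size [ 12. 140.] ang 5.0 mean [537.  23. 173.] lo [527. -48. 165.] hi [547.  92. 178.]
side rim 705 rect c [540.  22.] size [205. 144.] ang 5.1 mean [539.  27.  53.] lo [432. -58.  48.] hi [647. 100.  60.]
side handle 113 rect c [540.  22.] size [ 12. 145.] ang 5.3 mean [538.  34. 170.] lo [529. -50. 160.] hi [551.  94. 175.]
t 10.05 pos [ 0.5288 -0.3426  0.1569] yawY -96.8 tilt -1.0 F [-5.   0.6  1.5] w 0.413 g 41.0 q6 1.08
  d [-0.0468  0.322  -0.0569] norm 0.33 turn 11.8
```

Emit:
{"op": "carry_out", "data": {
  "series": "-.008 .001 .02 0;0 0 .053 0;-.0048 .0401 0 1.5;-.0048 .0401 0 1.5;-.0048 .0401 0 1.5;-.0048 .0401 0 1.5;-.0048 .0401 0 1.5;-.0048 .0401 0 1.5;-.0048 .0401 0 1.5;-.0048 .0401 0 1.3;0 0 -.03 0;0 0 -.03 0;0 0 0 0;0 0 0 0"
}}

```text
time: 11.8
tool_pos: [0.4844, -0.0207, 0.1711]
tcp_rot: [3.138, 0.136, 0.005]
wrist_force: [-0.5, -0.4, -0.4]
width: 0.415
grip_force: 40.7
```

```bash
python3 - <<'E'
from h import *
caddy()
im,w=cloud("side");tinfit(w,-.095)
g((.5385,.022,5),-.06,-.0375,.1,-85)
E
```

```text
top rim 485 rect c [593.  27.] size [317. 136.] ang 4.9 mean [559.  37.  55.] lo [430. -52.  48.] hi [750.  98.  61.]
top handle 88 rect c [534.  60.] size [12. 65.] ang 5.1 mean [534.  60. 173.] lo [527.  28. 167.] hi [543.  92. 177.]
side rim 668 rect c [540.  22.] size [204. 147.] ang 5.0 mean [540.  32.  53.] lo [432. -58.  48.] hi [647. 101.  59.]
side handle 214 rect c [497.  21.] size [ 98. 137.] ang 3.2 mean [510.  16. 171.] lo [450. -45. 160.] hi [550.  92. 180.]
t 11.95 pos [ 0.4844 -0.0208  0.1709] yawY -85.1 tilt -1.0 F [-0.3 -0.3 -1.4] w 0.419 g 40.7 q6 1.39
n 345 xz rect [  1. -53.] [64. 76.] 1.5 y 0.0166 lo [-32. -91.] hi [ 33. -16.]
t 11.95 pos [ 0.4844 -0.0208  0.1709] yawY -85.1 tilt -1.0 F [-0.3 -0.3 -1.4] w 0.419 g 40.7 q6 1.39
  d [-0.0024  0.0002 -0.0709] norm 0.071 turn 0.1
```

Emit:
{"op": "carry_out", "data": {
  "series": "-.002 0 0 0;0 0 -.02 0;0 0 -.02 0;0 0 -.015 0;0 0 -.01 0;0 0 -.005 0;0 0 -.002 0;0 0 0 0"
}}

```text
time: 12.95
tool_pos: [0.4814, -0.0205, 0.0972]
tcp_rot: [3.139, 0.136, 0.001]
wrist_force: [-0.2, 0.0, -0.5]
width: 0.417
grip_force: 40.8
```

Emit:
{"op": "carry_out", "data": {
  "series": "0 0 0 0;0 0 0 0;0 0 0 0;0 0 .02 0;0 0 .04 0;0 0 .06 0;0 -.02 .03 0;0 0 0 0",
  "jaw": 0.4
}}

```text
time: 13.95
tool_pos: [0.4832, -0.0415, 0.2505]
tcp_rot: [3.137, 0.134, 0.011]
wrist_force: [0.4, 0.0, 1.1]
width: 0.699
grip_force: 0.0
```

```bash
python3 - <<'E'
from h import *
im,w=cloud("side")
rect(sel(w,.4,.55,-.1,.05,.11,.13),"tin top")
g(RACK,.055,.0215,.2,-96.7)
E
```

```text
tin top 149 rect c [501. -19.] size [43. 96.] ang 89.9 mean [489. -19. 115.] lo [453. -41. 110.] hi [549.   2. 129.]
t 14.0 pos [ 0.4817 -0.0409  0.2481] yawY -85.1 tilt -1.0 F [ 0.4  0.5 -1.1] w 0.699 g 0.0 q6 1.35
  d [ 0.1729 -0.2507 -0.0481] norm 0.308 turn -11.6
```

Emit:
{"op": "carry_out", "data": {
  "series": ".0247 -.0358 -.0068 -1.66;.0247 -.0358 -.0068 -1.66;.0247 -.0358 -.0068 -1.66;.0247 -.0358 -.0068 -1.66;.0247 -.0358 -.0068 -1.66;.0247 -.0358 -.0068 -1.66;.0247 -.0359 -.0068 -1.66;0 0 0 0;0 0 0 0",
  "jaw": -1,
  "grip_force": 30
}}

```text
time: 15.12
tool_pos: [0.6526, -0.2901, 0.1966]
tcp_rot: [-3.134, 0.182, 0.006]
wrist_force: [-1.4, 0.3, -0.3]
width: 0.001
grip_force: 0.0
```

```bash
python3 - <<'E'
from h import *
g(RACK,.055,.0215,.104,-96.7)
E
```

```text
t 15.12 pos [ 0.6526 -0.2901  0.1966] yawY -96.6 tilt -1.0 F [-1.4  0.3 -0.3] w 0.001 g 0.0 q6 1.23
  d [ 0.002  -0.0015 -0.0926] norm 0.093 turn -0.1
```

Emit:
{"op": "carry_out", "data": {
  "series": ".002 -.0015 -.031 0;0 0 -.031 0;0 0 -.031 0;0 0 0 0;-.008 .0009 0 0;-.008 .0009 0 0;-.008 .001 0 0;-.008 .0009 0 0;-.008 .0009 0 0;-.008 .001 0 0;-.008 .0009 0 0;-.008 .001 0 0;0 0 0 0;0 0 0 0;.01 -.001 0 0;0 0 .06 0;0 0 .06 0;-.037 .0045 0 0;-.036 .0045 0 0;0 0 0 0"
}}

```text
time: 17.62
tool_pos: [0.5262, -0.2766, 0.2251]
tcp_rot: [-3.135, 0.184, 0.005]
wrist_force: [0.5, -0.7, 0.2]
width: 0.004
grip_force: 0.0
```

Emit:
{"op": "carry_out", "data": {
  "series": "0 0 0 0;0 0 0 0;0 0 0 0;0 0 0 0",
  "jaw": 1
}}

```text
time: 18.12
tool_pos: [0.5292, -0.2772, 0.226]
tcp_rot: [-3.136, 0.182, 0.0]
wrist_force: [0.3, -0.1, -0.7]
width: 0.846
grip_force: 0.0
```

```bash
python3 - <<'E'
from h import *
g(RACK,-.068,.0215,.0965,-96.7)
im,w=cloud("side");cv2.imwrite("pics/f.png",cv2.resize(im[80:220,220:360],None,fx=4,fy=4))
rect(sel(w,.44,.56,-.35,-.2,.08,.14),"lean")
E
```

```text
t 18.12 pos [ 0.5292 -0.2772  0.226 ] yawY -96.6 tilt -1.0 F [ 0.3 -0.1 -0.7] w 0.846 g 0.0 q6 1.16
  d [ 0.0032  0.     -0.1295] norm 0.129 turn -0.1
lean 160 rect c [ 535. -274.] size [41. 49.] ang 87.4 mean [ 538. -269.  104.] lo [ 510. -295.   80.] hi [ 560. -252.  131.]
```

View pics/f.png

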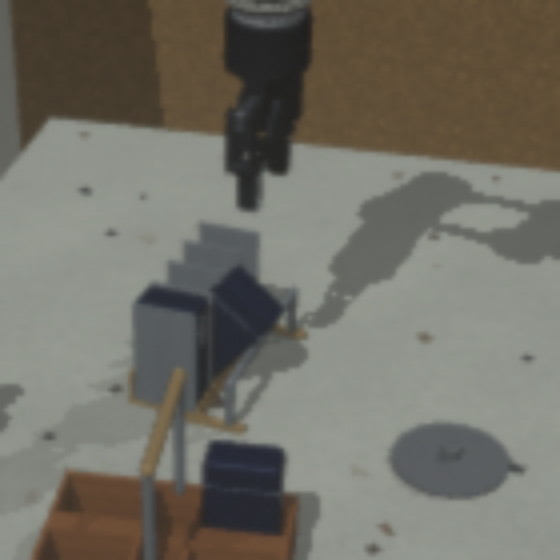

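Emit:
{"op": "carry_out", "data": {
  "series": ".003 0 -.043 0;0 0 -.043 0;0 0 -.043 0;0 0 0 0;0 0 0 0"
}}

```text
time: 18.8
tool_pos: [0.5328, -0.2778, 0.0986]
tcp_rot: [3.135, -0.182, 0.002]
wrist_force: [-0.0, -0.1, 1.2]
width: 1.0
grip_force: 0.0
```

Emit:
{"op": "carry_out", "data": {
  "series": "0 0 0 0;0 0 0 0;0 0 0 0;0 0 0 0;0 0 0 0;0 0 0 0",
  "jaw": -1,
  "grip_force": 30
}}

```text
time: 19.55
tool_pos: [0.5326, -0.2777, 0.0985]
tcp_rot: [3.135, -0.182, 0.003]
wrist_force: [0.7, -0.1, 6.0]
width: 0.417
grip_force: 34.3
```

Emit:
{"op": "carry_out", "data": {
  "series": "0 0 .02 0;0 0 .03 0;0 0 .03 0;0 0 .028 0;0 0 0 0;-.032 -.0071 0 0;-.032 -.0071 0 0;0 0 -.025 0;0 0 -.0245 0;0 0 0 0;0 0 0 0"
}}

```text
time: 20.92
tool_pos: [0.4678, -0.2913, 0.1556]
tcp_rot: [-3.136, 0.182, 0.001]
wrist_force: [1.0, 0.4, -0.0]
width: 0.413
grip_force: 33.3
```

```bash
python3 - <<'E'
from h import *
g(RACK,-.13,0,.1555,-96.7)
im,w=cloud("side");tinfit(w,-.095)
E
```

```text
t 20.93 pos [ 0.4678 -0.2913  0.1556] yawY -96.6 tilt -1.0 F [ 1.   0.4 -0. ] w 0.413 g 33.3 q6 1.08
  d [ 0.0006 -0.     -0.0001] norm 0.001 turn -0.1
t 20.98 pos [ 0.4683 -0.2916  0.1563] yawY -96.6 tilt -1.0 F [ 0.5 -0.2 -1.4] w 0.415 g 33.3 q6 1.08
n 253 xz rect [ 38. -36.] [64. 94.] 38.2 y 0.0177 lo [-15. -89.] hi [ 89. -16.]
```

Emit:
{"op": "carry_out", "data": {
  "series": ".008 -.0009 0 0;.006 -.0007 0 0;.006 -.0007 0 0;.006 -.0007 0 0;.006 -.0007 0 0;.006 -.0007 0 0;.006 -.0007 0 0;.006 -.0007 0 0;.006 -.0007 0 0;.006 -.0007 0 0;.003 -.0004 0 0;0 0 0 0"
}}

```text
time: 22.48
tool_pos: [0.5322, -0.299, 0.1562]
tcp_rot: [-3.136, 0.181, 0.004]
wrist_force: [-5.1, 0.7, 1.8]
width: 0.413
grip_force: 38.1
```

```bash
python3 - <<'E'
from h import *
im,w=cloud("side");tinfit(w,-.095)
caddy()
g((.5385,.022,5),-.06,.0375,.1,-85)
E
```

```text
t 22.52 pos [ 0.5322 -0.299   0.1562] yawY -96.6 tilt -1.0 F [-4.7  1.2  2.1] w 0.415 g 38.1 q6 1.13
n 271 xz rect [  2. -53.] [66. 78.] 4.2 y 0.0166 lo [-33. -93.] hi [ 35. -16.]
top rim 774 rect c [592.  27.] size [313. 137.] ang 5.0 mean [537.  22.  55.] lo [430. -52.  48.] hi [746.  98.  61.]
top handle 196 rect c [537.  22.] size [ 12. 140.] ang 4.9 mean [537.  22. 173.] lo [527. -47. 166.] hi [547.  92. 178.]
side rim 710 rect c [540.  22.] size [205. 145.] ang 5.4 mean [536.  31.  53.] lo [433. -59.  48.] hi [648. 102.  61.]
side handle 111 rect c [539.  24.] size [ 13. 136.] ang 4.3 mean [538.  33. 171.] lo [529. -43. 160.] hi [550.  92. 177.]
t 22.62 pos [ 0.5322 -0.299   0.1562] yawY -96.6 tilt -1.0 F [-4.7  0.8  2.4] w 0.414 g 38.1 q6 1.13
  d [-0.0568  0.3531 -0.0562] norm 0.362 turn 11.6
```

Emit:
{"op": "carry_out", "data": {
  "series": "-.008 .001 .02 0;0 0 .055 0;-.0054 .044 0 1.5;-.0054 .044 0 1.5;-.0054 .044 0 1.5;-.0054 .044 0 1.5;-.0054 .044 0 1.5;-.0054 .044 0 1.5;-.0054 .044 0 1.5;-.0054 .044 0 1.1;0 0 -.03 0;0 0 -.03 0;0 0 0 0;0 0 0 0"
}}

```text
time: 24.38
tool_pos: [0.483, 0.054, 0.1728]
tcp_rot: [-3.138, -0.135, -0.005]
wrist_force: [-0.1, -0.4, -0.5]
width: 0.414
grip_force: 37.8
```

```bash
python3 - <<'E'
from h import *
im,w=cloud("side");tinfit(w,-.095);rect(sel(w,.3,.75,-.2,.2,.048,.061),"rim")
g((.5385,.022,5),-.06,.0375,.098,-85)
E
```

```text
t 24.43 pos [0.4833 0.054  0.173 ] yawY -85.1 tilt -1.0 F [-0.5 -0.4 -0.6] w 0.419 g 37.8 q6 1.54
n 392 xz rect [ 14. -52.] [89. 76.] 2.5 y 0.0169 lo [-32. -92.] hi [ 58. -16.]
rim 549 rect c [540.  22.] size [204. 144.] ang 4.9 mean [550.  37.  53.] lo [433. -58.  48.] hi [647.  99.  61.]
t 24.43 pos [0.4833 0.054  0.173 ] yawY -85.1 tilt -1.0 F [-0.5 -0.4 -0.6] w 0.419 g 37.8 q6 1.54
  d [-0.0078  0.0002 -0.075 ] norm 0.075 turn 0.1
```

Emit:
{"op": "carry_out", "data": {
  "series": "-.0075 0 0 0;0 0 -.02 0;0 0 -.02 0;0 0 -.015 0;0 0 -.01 0;0 0 -.005 0;0 0 -.004 0;0 0 0 0"
}}

```text
time: 25.42
tool_pos: [0.477, 0.0541, 0.0993]
tcp_rot: [-3.139, -0.136, -0.008]
wrist_force: [-0.3, 0.5, 5.9]
width: 0.417
grip_force: 39.2
```

Emit:
{"op": "carry_out", "data": {
  "series": "0 0 0 0;0 0 0 0;0 0 0 0;0 0 .02 0;0 0 .04 0;0 0 .06 0;0 -.02 .03 0;0 0 0 0",
  "jaw": 0.4
}}

```text
time: 26.42
tool_pos: [0.4762, 0.0333, 0.25]
tcp_rot: [3.138, 0.134, 0.01]
wrist_force: [-0.1, -0.1, -0.3]
width: 0.698
grip_force: 0.0
```

```bash
python3 - <<'E'
from h import *
im,w=cloud("side")
rect(sel(w,.4,.55,-.1,.12,.11,.13),"tin top")
g(RACK,.055,.0645,.2,-96.7)
E
```

```text
tin top 327 rect c [497.  22.] size [ 95. 135.] ang 4.5 mean [487.  24. 115.] lo [447. -42. 110.] hi [550.  93. 130.]
t 26.48 pos [0.4748 0.0338 0.2477] yawY -85.1 tilt -1.0 F [ 0.1 -0.1  0.6] w 0.699 g 0.0 q6 1.5
  d [ 0.1849 -0.2826 -0.0477] norm 0.341 turn -11.6
```

Emit:
{"op": "carry_out", "data": {
  "series": ".0231 -.0353 -.006 -1.45;.0231 -.0353 -.006 -1.45;.0231 -.0353 -.006 -1.45;.0231 -.0353 -.006 -1.45;.0231 -.0353 -.006 -1.45;.0231 -.0353 -.006 -1.45;.0231 -.0353 -.006 -1.45;.0231 -.0353 -.006 -1.45;0 0 0 0;0 0 0 0",
  "jaw": -1,
  "grip_force": 30
}}

```text
time: 27.72
tool_pos: [0.6577, -0.2473, 0.196]
tcp_rot: [-3.134, 0.182, 0.007]
wrist_force: [0.0, -0.2, -0.7]
width: -0.001
grip_force: 0.0
```

```bash
python3 - <<'E'
from h import *
g(RACK,.055,.0645,.104,-96.7)
E
```

```text
t 27.73 pos [ 0.6577 -0.2473  0.196 ] yawY -96.7 tilt -1.0 F [ 0.  -0.2 -0.7] w -0.001 g 0.0 q6 1.29
  d [ 0.002  -0.0015 -0.092 ] norm 0.092 turn -0.0
```

Emit:
{"op": "carry_out", "data": {
  "series": ".002 -.0015 -.031 0;0 0 -.031 0;0 0 -.03 0;0 0 0 0;-.008 .0009 0 0;-.008 .0009 0 0;-.008 .001 0 0;-.008 .0009 0 0;-.008 .0009 0 0;-.008 .001 0 0;-.008 .0009 0 0;-.008 .001 0 0;0 0 0 0;0 0 0 0;.01 -.001 0 0;0 0 .06 0;0 0 .06 0;-.036 .0045 0 0;-.034 .0045 0 0;0 0 0 0"
}}

```text
time: 30.22
tool_pos: [0.5344, -0.2338, 0.2257]
tcp_rot: [-3.135, 0.183, 0.005]
wrist_force: [0.1, 0.2, 0.2]
width: 0.002
grip_force: 0.0
```

Emit:
{"op": "carry_out", "data": {
  "series": "0 0 0 0;0 0 0 0;0 0 0 0;0 0 0 0",
  "jaw": 1
}}

```text
time: 30.72
tool_pos: [0.5373, -0.2345, 0.2264]
tcp_rot: [-3.136, 0.182, 0.0]
wrist_force: [0.2, 0.7, 0.2]
width: 0.846
grip_force: 0.0
```

```bash
python3 - <<'E'
from h import *
g(RACK,-.068,.0645,.0965,-96.7)
im,w=cloud("side")
rect(sel(w,.44,.56,-.35,-.2,.08,.14),"lean")
E
```

```text
t 30.73 pos [ 0.5373 -0.2345  0.2264] yawY -96.6 tilt -1.0 F [0.2 0.7 0.2] w 0.846 g 0.0 q6 1.23
  d [ 2.000e-04 -1.000e-04 -1.299e-01] norm 0.13 turn -0.1
lean 143 rect c [ 538. -234.] size [44. 43.] ang 86.5 mean [ 540. -226.  104.] lo [ 516. -257.   81.] hi [ 560. -212.  128.]
```

Emit:
{"op": "carry_out", "data": {
  "series": "0 0 -.043 0;0 0 -.043 0;0 0 -.043 0;0 0 0 0;0 0 0 0"
}}

```text
time: 31.4
tool_pos: [0.538, -0.2349, 0.0991]
tcp_rot: [3.136, -0.182, 0.003]
wrist_force: [0.4, 1.1, 0.6]
width: 0.999
grip_force: 0.0
```

Emit:
{"op": "carry_out", "data": {
  "series": "0 0 0 0;0 0 0 0;0 0 0 0;0 0 0 0;0 0 0 0;0 0 0 0",
  "jaw": -1,
  "grip_force": 30
}}

```text
time: 32.15
tool_pos: [0.5377, -0.2349, 0.0989]
tcp_rot: [3.136, -0.182, 0.003]
wrist_force: [-0.2, -0.6, 6.3]
width: 0.415
grip_force: 35.1
```

Emit:
{"op": "carry_out", "data": {
  "series": "0 0 .02 0;0 0 .03 0;0 0 .03 0;0 0 .028 0;0 0 0 0;-.032 -.0071 0 0;-.032 -.0071 0 0;0 0 -.025 0;0 0 -.0245 0;0 0 0 0;0 0 0 0"
}}

```text
time: 33.52
tool_pos: [0.4728, -0.2485, 0.1561]
tcp_rot: [-3.136, 0.182, 0.001]
wrist_force: [0.3, 0.5, -1.0]
width: 0.415
grip_force: 34.2
```

```bash
python3 - <<'E'
from h import *
g(RACK,-.13,0.043,.1555,-96.7)
im,w=cloud("side");tinfit(w,-.095)
E
```

```text
t 33.52 pos [ 0.4728 -0.2485  0.1561] yawY -96.6 tilt -1.0 F [ 0.3  0.5 -1. ] w 0.415 g 34.2 q6 1.16
  d [ 0.0006 -0.0001 -0.0006] norm 0.001 turn -0.1
t 33.58 pos [ 0.4734 -0.2488  0.1568] yawY -96.6 tilt -1.0 F [ 0.2 -0.3 -0.8] w 0.42 g 34.2 q6 1.16
n 269 xz rect [ 39. -36.] [64. 98.] 37.9 y 0.0179 lo [-16. -92.] hi [ 89. -16.]
```

Emit:
{"op": "carry_out", "data": {
  "series": ".008 -.0009 0 0;.006 -.0007 0 0;.006 -.0007 0 0;.006 -.0007 0 0;.006 -.0007 0 0;.006 -.0007 0 0;.006 -.0007 0 0;.006 -.0007 0 0;.006 -.0007 0 0;.006 -.0007 0 0;.004 -.0005 0 0;0 0 0 0"
}}

```text
time: 35.08
tool_pos: [0.5383, -0.2563, 0.1566]
tcp_rot: [-3.136, 0.182, 0.004]
wrist_force: [-4.7, 1.1, 1.7]
width: 0.414
grip_force: 39.0
```

```bash
python3 - <<'E'
from h import *
im,w=cloud("side");tinfit(w,-.095)
caddy()
g((.5385,.022,5),.06,-.0375,.1,-85)
E
```

```text
t 35.12 pos [ 0.5384 -0.2563  0.1566] yawY -96.6 tilt -1.0 F [-4.9  0.2  0.9] w 0.414 g 39.0 q6 1.2
n 273 xz rect [  0. -55.] [63. 78.] 1.3 y 0.017 lo [-32. -93.] hi [ 33. -16.]
top rim 761 rect c [593.  27.] size [316. 137.] ang 5.0 mean [536.  21.  55.] lo [430. -52.  48.] hi [746.  98.  61.]
top handle 197 rect c [537.  23.] size [ 12. 139.] ang 4.9 mean [537.  23. 173.] lo [527. -47. 167.] hi [547.  92. 179.]
side rim 593 rect c [540.  23.] size [205. 143.] ang 5.4 mean [545.  41.  53.] lo [433. -55.  48.] hi [646.  99.  61.]
side handle 108 rect c [539.  25.] size [ 12. 135.] ang 4.6 mean [538.  32. 171.] lo [528. -42. 164.] hi [549.  93. 176.]
t 35.23 pos [ 0.5383 -0.2563  0.1566] yawY -96.6 tilt -1.0 F [-4.9 -0.2  2.4] w 0.418 g 39.0 q6 1.2
  d [ 0.0632  0.2462 -0.0566] norm 0.26 turn 11.6
```

Emit:
{"op": "carry_out", "data": {
  "series": "-.008 .001 .02 0;0 0 .055 0;.0118 .0408 0 1.93;.0118 .0408 0 1.93;.0118 .0408 0 1.93;.0118 .0408 0 1.93;.0118 .0408 0 1.93;.0118 .0408 0 1.93;0 0 -.03 0;0 0 -.03 0;0 0 0 0;0 0 0 0"
}}

```text
time: 36.72
tool_pos: [0.603, -0.0106, 0.1734]
tcp_rot: [3.139, 0.135, 0.005]
wrist_force: [0.8, 0.2, -0.8]
width: 0.412
grip_force: 38.7
```

```bash
python3 - <<'E'
from h import *
im,w=cloud("side");tinfit(w,-.095);rect(sel(w,.3,.75,-.2,.2,.048,.061),"rim")
g((.5385,.022,5),.06,-.0375,.098,-85)
E
```

```text
t 36.77 pos [ 0.6034 -0.0108  0.1738] yawY -85.1 tilt -1.0 F [ 0.4  0.1 -1.4] w 0.414 g 38.7 q6 1.43
n 346 xz rect [  1. -55.] [64. 80.] 4.4 y 0.0167 lo [-34. -95.] hi [ 35. -16.]
rim 541 rect c [540.  23.] size [204. 144.] ang 4.8 mean [539.  45.  53.] lo [433. -54.  48.] hi [644. 100.  61.]
t 36.77 pos [ 0.6034 -0.0108  0.1738] yawY -85.1 tilt -1.0 F [ 0.4  0.1 -1.4] w 0.414 g 38.7 q6 1.43
  d [-0.0018  0.0006 -0.0758] norm 0.076 turn 0.1
```

Emit:
{"op": "carry_out", "data": {
  "series": "-.0015 .0005 0 0;0 0 -.02 0;0 0 -.02 0;0 0 -.015 0;0 0 -.01 0;0 0 -.005 0;0 0 -.004 0;0 0 0 0"
}}

```text
time: 37.78
tool_pos: [0.6022, -0.0098, 0.0996]
tcp_rot: [-3.139, -0.135, -0.006]
wrist_force: [0.8, 0.9, 4.1]
width: 0.414
grip_force: 39.9
```

Emit:
{"op": "carry_out", "data": {
  "series": "0 0 0 0;0 0 0 0;0 0 0 0;0 0 .02 0;0 0 .04 0;0 0 .06 0;0 -.02 .05 0;0 0 0 0",
  "jaw": 0.4
}}

```text
time: 38.78
tool_pos: [0.6038, -0.0313, 0.2755]
tcp_rot: [3.136, 0.133, 0.02]
wrist_force: [0.3, -0.3, 0.3]
width: 0.702
grip_force: 0.0
```

```bash
python3 - <<'E'
from h import *
caddy()
im,w=cloud("side")
rect(sel(w,.4,.7,-.1,.12,.11,.13),"tin top")
cv2.imwrite("pics/g.png",cv2.resize(im[110:260,160:360],None,fx=4,fy=4))
# stand
for c in("top","side"):
    im,w=cloud(c)
    for z0,z1,n in((.165,.215,"hooks"),(.002,.03,"base"),(.19,.215,"posts")):
        P=sel(w,.5,.8,.18,.4,z0,z1)
        rect(P,c+n)
g((.5385,.022,5),0,0,.27,5)
E
```

```text
top rim 605 rect c [591.  27.] size [312. 136.] ang 5.0 mean [536.  36.  55.] lo [430. -49.  48.] hi [743.  98.  61.]
top handle 141 rect c [537.  23.] size [ 12. 140.] ang 5.0 mean [536.  37. 173.] lo [527. -47. 168.] hi [547.  92. 178.]
side rim 586 rect c [540.  23.] size [204. 144.] ang 5.6 mean [545.  44.  53.] lo [433. -58.  48.] hi [646. 102.  61.]
side handle 111 rect c [539.  23.] size [ 12. 141.] ang 4.8 mean [538.  34. 171.] lo [528. -47. 160.] hi [550.  93. 177.]
tin top 451 rect c [536.  24.] size [181. 135.] ang 12.3 mean [519.  15. 115.] lo [447. -42. 110.] hi [635.  93. 129.]
tophooks 378 rect c [618. 288.] size [ 89. 148.] ang 84.2 mean [633. 287. 195.] lo [541. 236. 165.] hi [695. 337. 215.]
topbase 1629 rect c [650. 290.] size [300. 219.] ang 0.2 mean [657. 280.   7.] lo [500. 180.   2.] hi [800. 400.  30.]
topposts 245 rect c [618. 287.] size [ 89. 148.] ang 84.4 mean [652. 284. 202.] lo [541. 236. 190.] hi [695. 337. 215.]
sidehooks 550 rect c [621. 290.] size [ 88. 148.] ang 84.1 mean [644. 290. 193.] lo [543. 239. 165.] hi [698. 340. 215.]
sidebase 1079 rect c [650. 289.] size [218. 293.] ang 89.7 mean [693. 290.  10.] lo [503. 181.   2.] hi [797. 399.  29.]
sideposts 304 rect c [621. 290.] size [ 88. 147.] ang 83.4 mean [666. 288. 202.] lo [543. 239. 190.] hi [698. 337. 215.]
t 39.02 pos [ 0.5991 -0.0297  0.2654] yawY -85.1 tilt -1.0 F [ 0.1  0.4 -0.1] w 0.702 g 0.0 q6 1.39
  d [-0.0606  0.0517  0.0046] norm 0.08 turn 90.1
```

View pics/g.png

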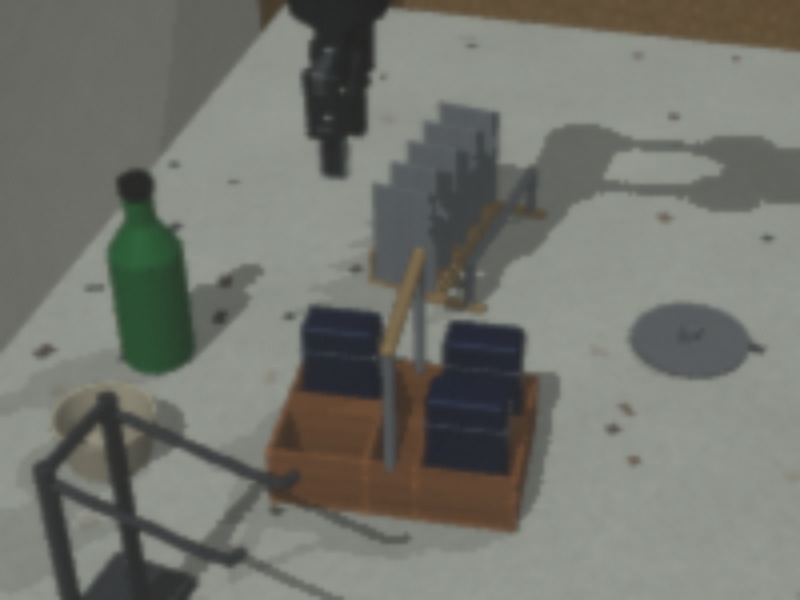

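All three tins stand in the caddy (side view: (340,350), (485,365) and (470,425)), and it has not moved. Next is the handle.

Emit:
{"op": "carry_out", "data": {
  "series": "-.0067 .0058 0 10;-.0067 .0058 0 10;-.0067 .0058 0 10;-.0067 .0058 0 10;-.0067 .0058 0 10;-.0067 .0058 0 10;-.0067 .0058 0 10;-.0067 .0058 0 10;-.0067 .0058 0 10;0 0 0 0;0 0 0 0"
}}

```text
time: 40.4
tool_pos: [0.5396, 0.0222, 0.2662]
tcp_rot: [-2.126, -2.311, 0.002]
wrist_force: [0.6, -0.1, 0.0]
width: 0.701
grip_force: 0.0
```

```bash
python3 - <<'E'
from h import *
im,w=cloud("side");Q=sel(w,.45,.65,-.1,.12,.16,.18);rect(Q,"handle");rect(sel(w,.3,.75,-.2,.2,.048,.061),"rim")
g((.5385,.0225,5),0,0,.162,5)
E
```

```text
handle 112 rect c [540.  22.] size [ 12. 139.] ang 5.5 mean [538.  34. 171.] lo [528. -47. 161.] hi [551.  92. 176.]
rim 591 rect c [540.  22.] size [205. 144.] ang 5.3 mean [546.  44.  53.] lo [433. -58.  48.] hi [647. 100.  61.]
t 40.45 pos [0.5398 0.0221 0.2665] yawY 4.8 tilt -1.0 F [-0.4  0.5 -0.4] w 0.699 g 0.0 q6 -0.09
  d [-0.0013  0.0004 -0.1045] norm 0.104 turn 0.2
```

Emit:
{"op": "carry_out", "data": {
  "series": "-.001 0 -.04 0;0 0 -.04 0;0 0 -.0245 0;0 0 0 0;0 0 0 0"
}}

```text
time: 41.08
tool_pos: [0.5399, 0.022, 0.1637]
tcp_rot: [2.124, 2.313, 0.002]
wrist_force: [1.3, -0.5, 0.6]
width: 0.701
grip_force: 0.0
```

Emit:
{"op": "carry_out", "data": {
  "series": "0 0 0 0;0 0 0 0;0 0 0 0;0 0 0 0;0 0 0 0;0 0 0 0;0 0 0 0",
  "jaw": -1,
  "grip_force": 100
}}

```text
time: 41.95
tool_pos: [0.5389, 0.0221, 0.1637]
tcp_rot: [2.124, 2.315, 0.0]
wrist_force: [-3.3, -0.1, 6.2]
width: 0.103
grip_force: 97.7
```

Emit:
{"op": "carry_out", "data": {
  "series": "0 0 .005 0;0 0 .01 0;0 0 .015 0;0 0 .013 0;0 0 0 0;0 0 0 0;0 0 0 0"
}}

```text
time: 42.82
tool_pos: [0.5383, 0.0221, 0.2049]
tcp_rot: [-2.123, -2.314, 0.002]
wrist_force: [0.5, 0.5, -7.3]
width: 0.108
grip_force: 97.7
```

```bash
cat >> h.py <<'E'
STAND=(.5673,.2943,-5.8)
E
python3 - <<'E'
from h import *
im,w=cloud("side");rect(sel(w,.4,.7,-.1,.12,.185,.235),"handle");rect(sel(w,.3,.75,-.2,.2,.08,.115),"rim")
g(STAND,0,0,.2,-5.8)
cv2.imwrite("pics/i.png",cv2.resize(im[110:260,160:360],None,fx=4,fy=4))
E
```

```text
handle 186 rect c [534.  39.] size [46. 99.] ang 23.4 mean [536.  45. 213.] lo [513. -10. 185.] hi [563.  92. 235.]
rim 1019 rect c [539.  24.] size [205. 141.] ang 4.9 mean [541.  47.  94.] lo [433. -54.  80.] hi [644. 100. 115.]
t 42.88 pos [0.5384 0.0222 0.2049] yawY 4.9 tilt -1.0 F [-0.2 -0.1 -7.3] w 0.106 g 97.8 q6 -0.09
  d [ 0.0289  0.2721 -0.0049] norm 0.274 turn -10.7
```

View pics/i.png

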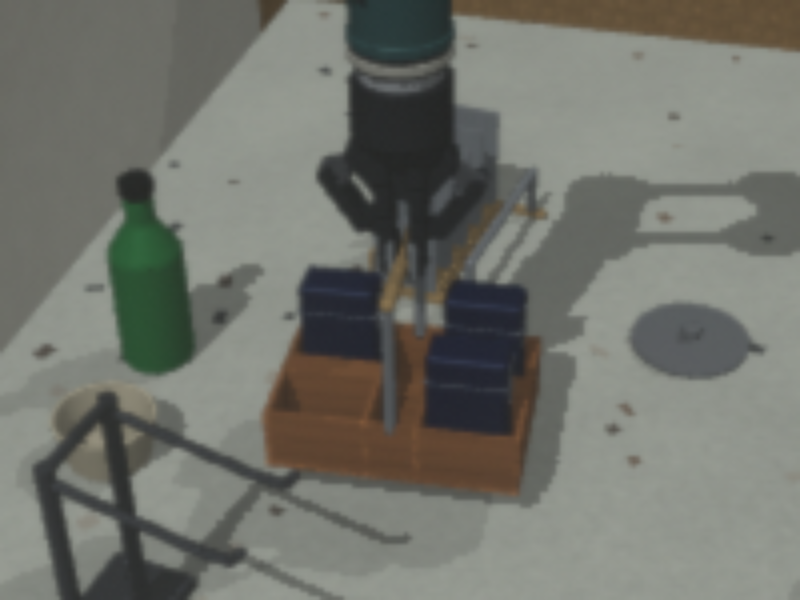

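Emit:
{"op": "carry_out", "data": {
  "series": "-.006 .012 .001 -.5;-.006 .02 .001 -.9;-.006 .022 .001 -.9;-.006 .022 0 -.9;-.002 .022 0 -.9;0 .022 0 -.9;0 .022 0 -.9;0 .022 0 -.9;0 .022 0 -.9;0 .022 0 -.9;0 .022 0 -.9;0 .022 0 -.9;0 .0165 0 -.3;0 .01 0 0;0 0 0 0;0 0 0 0;0 0 0 0"
}}

```text
time: 45.0
tool_pos: [0.513, 0.3, 0.2086]
tcp_rot: [2.331, 2.106, -0.001]
wrist_force: [0.4, 0.2, -7.3]
width: 0.109
grip_force: 97.8
```

```bash
python3 - <<'E'
from h import *
g(STAND,0,0,.209,-5.8)
s=bot.read_state();print(inv(STAND,s["tool_pos"]))
im,w=cloud("side")
cv2.imwrite("pics/j.png",cv2.resize(im[120:300,100:320],None,fx=3.3,fy=3.3))
P=sel(w,.3,.8,.1,.45,.17,.24);q=inv_many(STAND,P)
m=(abs(q[:,1])>.045)&(abs(q[:,1])<.07)&(q[:,0]<-.025)&(q[:,0]>-.1);print("handle in stand frame",q[m].mean(0),P[m,2].mean(),m.sum())
for sgn in(1,-1):
    m=(abs(q[:,1]-sgn*.038)<.012)&(q[:,0]>-.025)&(q[:,0]<-.01);print("tip",q[m].mean(0),q[m,0].min(),P[m,2].max(),m.sum())
E
```

```text
t 45.0 pos [0.513  0.3    0.2086] yawY -5.8 tilt -1.0 F [ 0.4  0.2 -7.3] w 0.109 g 97.8 q6 0.59
  d [ 0.0543 -0.0057  0.0004] norm 0.055 turn 0.0
[-0.05460563  0.00015076]
handle in stand frame [-0.05581044  0.03978842] 0.20476181591128437 116
tip [-0.01466365  0.0406391 ] -0.019342999706563623 0.19303231053706071 16
tip [-0.01225522 -0.03336621] -0.012979984083983827 0.184683682597103 4
```

View pics/j.png

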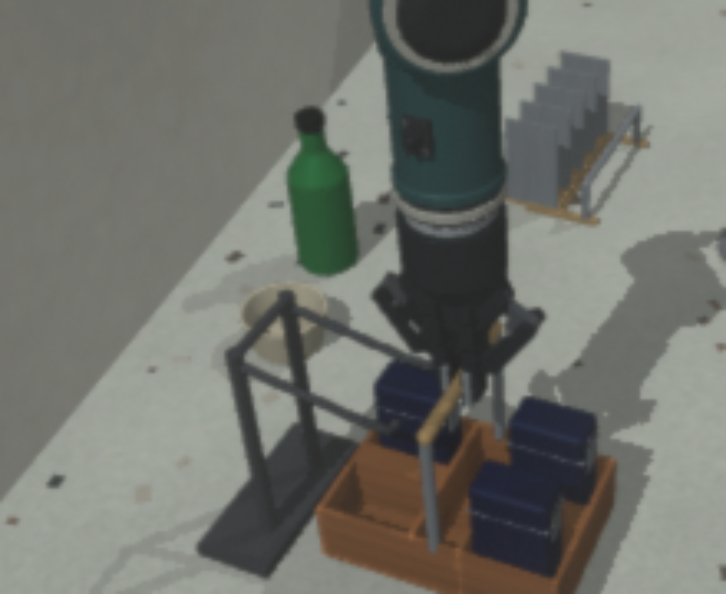

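Emit:
{"op": "carry_out", "data": {
  "series": "0 0 .004 0;.009 -.0009 0 0;.009 -.0009 0 0;.009 -.0009 0 0;.009 -.0009 0 0;.009 -.001 0 0;.009 -.001 0 0;0 0 0 0;0 0 0 0"
}}

```text
time: 46.18
tool_pos: [0.5667, 0.295, 0.2125]
tcp_rot: [-2.33, -2.106, 0.001]
wrist_force: [0.1, 0.3, -8.0]
width: 0.106
grip_force: 97.8
```

```bash
python3 - <<'E'
from h import *
g(STAND,0,0,.187,-5.8)
im,w=cloud("side")
P=sel(w,.3,.8,.1,.45,.17,.24);q=inv_many(STAND,P)
m=(abs(q[:,1])>.045)&(abs(q[:,1])<.07)&(q[:,0]<.05)&(q[:,0]>-.05)&(P[:,2]>.195);print("handle",q[m].mean(0),P[m,2].mean(),P[m,2].max(),m.sum())
for sgn in(1,-1):
    m=(abs(q[:,1]-sgn*.038)<.008)&(q[:,0]>-.03)&(q[:,0]<-.01);print("tip",m.sum(),q[m].mean(0),q[m,0].min(),P[m,2].max())
E
```

```text
t 46.17 pos [0.5667 0.295  0.2125] yawY -5.8 tilt -1.0 F [ 0.1  0.3 -8. ] w 0.106 g 97.8 q6 0.54
  d [ 0.0006 -0.0007 -0.0255] norm 0.026 turn -0.0
handle [-0.00168484  0.03511301] 0.21587358625600184 0.22445318895025534 86
tip 14 [-0.01560932  0.04112269] -0.02046448912350473 0.1930889004142715
tip 14 [-0.01597695 -0.03557376] -0.021413065011410687 0.19433106508875375
```

Emit:
{"op": "carry_out", "data": {
  "series": ".001 0 -.006 0;0 0 -.006 0;0 0 -.005 0;0 0 -.004 0;0 0 -.003 0;0 0 -.002 0;0 0 0 0;0 0 0 0"
}}

```text
time: 47.22
tool_pos: [0.5681, 0.2951, 0.1869]
tcp_rot: [2.33, 2.107, 0.001]
wrist_force: [0.1, 0.0, -7.0]
width: 0.104
grip_force: 97.8
```

Emit:
{"op": "carry_out", "data": {
  "series": "0 0 -.001 0;0 0 -.001 0;0 0 0 0;0 0 0 0"
}}

```text
time: 47.72
tool_pos: [0.5682, 0.2952, 0.1854]
tcp_rot: [2.33, 2.107, 0.001]
wrist_force: [-0.8, -1.1, -2.6]
width: 0.109
grip_force: 98.3
```

Emit:
{"op": "carry_out", "data": {
  "series": "0 0 -.001 0;0 0 0 0;0 0 0 0"
}}

```text
time: 48.1
tool_pos: [0.5683, 0.2953, 0.1852]
tcp_rot: [2.33, 2.107, 0.002]
wrist_force: [-3.6, -2.1, 6.2]
width: 0.106
grip_force: 99.0
```

```bash
python3 - <<'E'
from h import *
s,_=st();print(inv(STAND,s["tool_pos"]))
im,w=cloud("side")
rect(sel(w,.42,.72,.18,.42,.07,.085),"rim")
P=sel(w,.3,.8,.1,.45,.17,.24);q=inv_many(STAND,P)
m=(abs(q[:,1])>.045)&(abs(q[:,1])<.07)&(q[:,0]<.05)&(q[:,0]>-.05)&(P[:,2]>.18);print("handle",q[m].mean(0),P[m,2].mean(),P[m,2].max(),m.sum())
cv2.imwrite("pics/k.png",cv2.resize(im[160:300,100:320],None,fx=3.5,fy=3.5))
E
```

```text
t 48.1 pos [0.5683 0.2953 0.1852] yawY -5.8 tilt -1.0 F [-3.6 -2.1  6.2] w 0.106 g 99.0 q6 0.54
[0.00090435 0.00106435]
rim 981 rect c [580. 293.] size [140. 227.] ang 84.2 mean [572. 310.  75.] lo [462. 222.  70.] hi [697. 373.  85.]
handle [-0.00019918  0.02389864] 0.19182155133990814 0.1961614985078033 67
```

View pics/k.png

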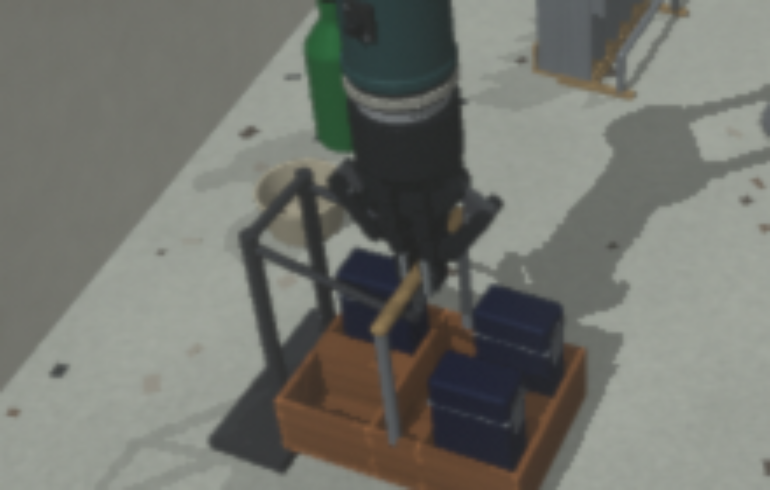

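Emit:
{"op": "carry_out", "data": {
  "series": "0 0 .0005 0;0 0 0 0;0 0 0 0;0 0 0 0",
  "grip_force": 20
}}

```text
time: 48.65
tool_pos: [0.5683, 0.2952, 0.1852]
tcp_rot: [2.33, 2.107, 0.002]
wrist_force: [-4.2, -2.0, 5.2]
width: 0.105
grip_force: 99.0
```

Emit:
{"op": "carry_out", "data": {
  "series": "0 0 0 0;0 0 0 0;0 0 0 0;0 0 0 0;0 0 .01 0;0 0 .02 0;0 0 .03 0;0 0 .04 0;0 0 .04 0;0 0 0 0;0 0 0 0;0 0 0 0;0 0 0 0;0 0 0 0;0 0 0 0;0 0 0 0;0 0 0 0;0 0 0 0",
  "jaw": 0.2
}}

```text
time: 50.9
tool_pos: [0.568, 0.2951, 0.3242]
tcp_rot: [2.33, 2.107, 0.0]
wrist_force: [0.0, -0.4, -0.6]
width: 0.6
grip_force: 0.0
```

```bash
python3 - <<'E'
from h import *
st();im,w=cloud("side")
P=sel(w,.3,.8,.1,.45,.17,.24);q=inv_many(STAND,P)
m=(abs(q[:,1])>.045)&(abs(q[:,1])<.07)&(q[:,0]<.05)&(q[:,0]>-.05)&(P[:,2]>.18);print("handle",q[m].mean(0),P[m,2].mean(),m.sum())
Q=sel(w,.42,.72,.18,.42,.125,.155);print("tintop z range",Q.min(0),Q.max(0))
cv2.imwrite("pics/l.png",cv2.resize(im[160:300,100:320],None,fx=3.5,fy=3.5))
E
```

```text
t 50.9 pos [0.568  0.2951 0.3242] yawY -5.8 tilt -1.0 F [ 0.  -0.4 -0.6] w 0.6 g 0.0 q6 0.54
handle [-0.0001249   0.01798945] 0.19143212862804018 78
tintop z range [0.47732015 0.23046854 0.12503604] [0.69712018 0.36539345 0.1546863 ]
```

View pics/l.png

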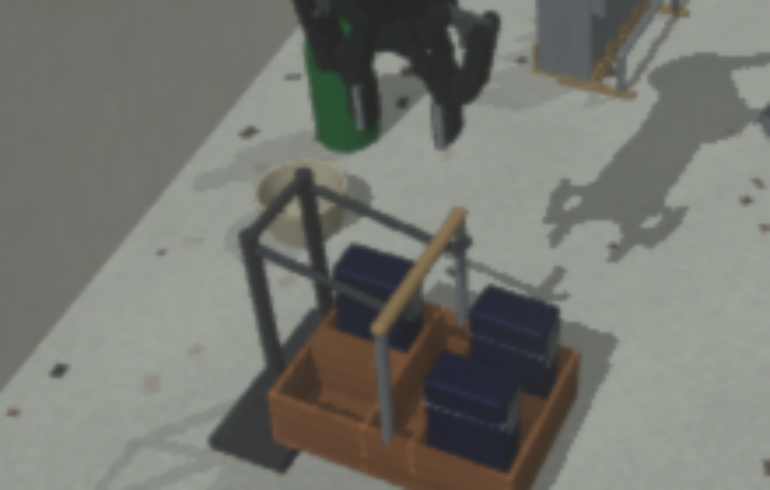

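The caddy hangs on both hooks with the tins standing in it. I'll let any swing settle, check once more, then hand in.

Emit:
{"op": "carry_out", "data": {
  "series": "0 0 .03 0;0 0 .02 0;0 0 0 0;0 0 0 0;0 0 0 0;0 0 0 0;0 0 0 0;0 0 0 0;0 0 0 0;0 0 0 0;0 0 0 0;0 0 0 0;0 0 0 0;0 0 0 0;0 0 0 0;0 0 0 0;0 0 0 0;0 0 0 0;0 0 0 0;0 0 0 0"
}}

```text
time: 53.45
tool_pos: [0.5679, 0.2951, 0.3742]
tcp_rot: [-2.33, -2.107, 0.0]
wrist_force: [-0.4, -0.3, 0.3]
width: 0.598
grip_force: 0.0
```

```bash
python3 - <<'E'
from h import *
zs=[]
for i in range(3):
    im,w=cloud("side");P=sel(w,.3,.8,.1,.45,.05,.1);q=inv_many(STAND,P)
    a=P[(q[:,0]<-.09)&(q[:,0]>-.11),2];b=P[(q[:,0]>.09)&(q[:,0]<.108),2];zs.append((a.max().round(3),b.max().round(3)))
    P=sel(w,.3,.8,.1,.45,.17,.24);q=inv_many(STAND,P)
    m=(abs(q[:,1])>.045)&(abs(q[:,1])<.07)&(q[:,0]<.05)&(q[:,0]>-.05)&(P[:,2]>.18);print(q[m].mean(0).round(4),P[m,2].mean().round(4))
print(zs)
for n in("ramekin","bottle","lid","paddle"): print(n,[np.round(r["rect"]) for r in (eyes.read_camera("top"),spot_in("top",n))[1][:1]])
print(bot.finish_job())
E
```

```text
[0.0012 0.0211] 0.1913
[0.0011 0.0182] 0.1917
[0.0013 0.0186] 0.1916
[(np.float64(0.073), np.float64(0.099)), (np.float64(0.074), np.float64(0.098)), (np.float64(0.073), np.float64(0.099))]
ramekin [array([256., 136.,  29.,  28.])]
bottle [array([300., 128.,  23.,  31.])]
lid [array([341., 275.,  36.,  35.])]
paddle [array([126., 209.,  32.,  59.])]
the job is handed in; nothing more can be done
None
```

I tipped out all three tins and stood each one in its own caddy pocket. The caddy hung still on both hooks at hand-in (about 53 s), and the ramekin, bottle, lid and paddle were undisturbed.

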